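# Set the bobbin winder's dial to the sixth mark and start it

## Task

Set the bobbin winder's speed dial to mark 6 (the sixth of its eight marks, counting clockwise from the shortest): push its lever round from one side with a fingertip, without gripping it, click by click, until it rests in that click. Then press the round start button fully down with a fingertip and let it come up again. Only touch the winder's controls: do not pick up or push about the bobbin on the spindle, the thread cone, the jar or the screwdriver.

Things in the scene. Friction and masses are not known exactly. Their poses are not given: they have to be found in the camera images.
- winder: Bobbin winder, a white box fixed to the table, 180 (its x) x 300 (its y) x 70 mm high; origin under its centre on the table, z up. On its top face: the speed dial, axis at its (0, +70) mm; the start button at (-45, -85) mm; a thin steel spindle at (+50, -85) mm, 45 mm tall, with the bobbin on it.
- selector (a joint): Angle of the speed dial, rad, growing clockwise seen from above. Clicks every 0.5236: 0 = mark 1, 2.618 = mark 6, 3.665 = mark 8; stops 0.12 beyond marks 1 and 8. Starts in one of the first three clicks (may still drop into it at first). A sprung ball holds it in each: 0.08 Nm (2 N at the lever's end) moves it on; past half way it jumps into the next click by itself and stays.
- dial_axis (a point): Point on the dial's axis, level with the winder's top face (z 70 mm). In the winder's frame the lever's direction lies at 1.8326 rad minus the dial's value, counterclockwise from +x: at mark 1 it points to +y and a little to -x, at mark 6 half-way between +x and -y.
- mark_1 (a point): Inner end of the stroke of mark 1, 53 mm from the dial's axis, on the top face. The eight marks are white radial strokes, 30 deg apart, on a grey disc around the dial, growing in length from 6 mm (mark 1) to 20 mm (mark 8).
- lever_end (a point): Point inside the dial's lever, 42 mm from the axis, 17 mm above the top face; x points outward along the lever, z up. The lever is one black upright fin from the axis out to 50 mm on one side only, 12 mm thick, 3 to 31 mm above the top face, a white line on its top; round the axis a black hub, radius 19 mm, 23 mm tall.
- lever_ccw: Flat cheek of the lever on its counterclockwise side (its +y side), 44 x 24 mm: the side to push to turn the dial clockwise. Origin on the dial's axis, axes as lever_end.
- lever_cw: Flat cheek of the lever on its clockwise side (its -y side), 44 x 24 mm. Origin on the dial's axis, axes as lever_end.
- start_button (a joint): Travel of the start button, m: 0 up, 0.006 fully down. It springs back; about 2 N starts it, 4.4 N holds it fully down.
- button_top (a point): Centre of the top of the round grey start button (34 mm across); up, it stands 15 mm above the winder's top face, which a 4 mm high collar, 48 mm across, surrounds. It is pressed straight down.
- bobbin_mid (a point): Middle of the loose bobbin on the spindle (35 mm across, 30 mm tall, its top 33 mm above the winder's top face); leave it.
- cone_mid (a point): Middle of a grey thread cone standing on the table (68 mm across at the foot, 122 mm tall) on the winder's +y side; leave it.
- jar_mid (a point): Middle of a glass jar standing on the table (60 mm across, 75 mm tall) on the winder's -y side; leave it.
- driver_mid (a point): Origin of a screwdriver, 150 mm long, lying on the table beyond the jar on the -y side; leave it.

How it is judged:
By the outcome, as a careful person would: the job done as asked, in the order asked, and still so for the second after the job is handed in, with the robot touching nothing.
It also fails if it takes over 54 s, if anything falls off the work surface, if the arm or the gripper's body presses on something with over 40 N, if the wrist force passes 120 N, or if a joint passes its speed limit or range.

## Robot

A 6-joint arm with a two-finger parallel gripper is mounted at the origin on the work surface. World frame = base frame: x ahead of the robot, y to its left, z up, the work surface at z = 0. Lengths are in mm, angles in degrees, forces in N, time in s.
With the tool pointing down it reaches from about 325 to 750 mm from the base axis. Payload 7.6 kg.
Tool frame: the origin (TCP) lies at the very end of the fingers, on their centre line; the grasp point (between the pads) lies 19 mm behind it (robot.grip_point_offset is the z of the grasp point in the tool frame, in mm); z points along the fingers, y is the direction in which the jaws open and shut (so a half turn about z gives the same grasp; the last joint's range is limited). The gripper opens to 85 mm and grips with 20 to 120 N. Pads are 22 mm wide; open, the fingers measure 114 mm over their backs; the gripper's body (76 mm by 85 mm) begins 54 mm behind the grasp point. The pads swing forward as they close: fully open they stand 13 mm farther back than shut.
Start: joints at [-77.882, 2.991, 80.254, -0, 96.75, -4.028], TCP at [146.019, -504.306, 231.323] pointing down, gripper open.
Joint ranges: [-166.34, 166.34], [-52.06, 124.39], [6.96, 135.62], [-60.46, 240.46], [14.63, 156.25], [-167.68, 167.68]. Speed limits (degrees/s): [147.25, 147.25, 172.46, 180, 180, 180].

## Interface

Orientations are given as [roll, pitch, yaw] about the fixed x, y, z axes, in that order (R = Rz(yaw) Ry(pitch) Rx(roll)).
In Python, from rig import robot gives the robot as it stands.
- The arm moves only by the tool play_rows, never from a script. Its argument "rows" is a list of rows, each an object with "delta_pos": the shift along the tool's x, y, z in cm, a list of three; "delta_rot": the turn, a rotation vector about the tool's x, y, z in rad, a list of three; "fingers": the finger opening in cm, from 0 to 8.54. A call has 1 to 10 rows; each row shifts and turns the commanded pose from where the row before left it, along the tool's axes as they then stand; what a row does not reach is not made up. A row lasts 1/12 s, in which the tool goes at most 41.7 mm and 7.16 degrees, less where a joint would pass 70% of its speed; a pose out of reach is approached as far as the arm can. A call with a gripper value outside its range is refused whole. The fingers move at their own pace and stop on an object; "force" is the grip in N (left out, the last holds). Time passes only in rows, so rows that do not move let the fingers close. It gives the time, the measured TCP pose, the force and the opening at its end, in the units of the state.
- robot.observe(): the state, without advancing time (a new reading comes with each control period).
- robot.grab_frame(name): name is "side" or "top" or "wrist"; returns the picture (384x512x3 uint8, red, green, blue); there is no depth.
- robot.camera_info(name): a dict with "fx", "fy", "cx", "cy" (pixels), "pose" (4x4, takes a point from camera to world coordinates). Camera axes: x right, y down, z forward; pixel columns grow to the right and rows downward; lengths in mm; the calibration is good to about 2 mm. A picture is of the moment at which its call begins: read the wrist's pose just before it. camera_info takes no time and is no camera call; for the wrist camera it gives the pose at the moment of the call.
- robot.finish_job(): hands the job in, once; it reports no verdict.
The state is a dict: "time_s": time; "qpos": joint angles; "qd": joint speeds; "joint_torque": joint torques, N m; "tool_pos": TCP position; "ee_rot": TCP orientation; "ft_force": force on the tool from outside, world axes, zero at the start; "ft_torque": the same for the moment, N m; "gripper_width": opening from 0.0 (shut) to 1.0 (fully open).
Only numpy, scipy, OpenCV 4.12 (cv2) and the standard library are available. Lean on these libraries where they do the work, as an engineer would, in place of code of your own. Each camera call takes 0.05 s, during which the arm holds its last target.

## Working session

There is one attempt and no reset: what is moved stays moved. The work goes in short steps, Python scripts to look and compute and a tool call to move; the robot and the scene stay as the last step left them, time stands still between calls to the robot, and variables do not carry over. Pictures are saved under pics/ and viewed, and the job is handed in when it is done.

Besides the shell and the picture viewer there is one more tool, called after "Emit:" as name([rows], argument=value, ...), one row to a line, values as JSON. play_rows: Moves the arm, as the interface text tells. Its arguments: {"type":"object","properties":{"rows":{"type":"array"},"force":{"type":"number"}},"required":["rows"]}

```bash
mkdir -p pics; ls; python3 - <<'E'
from rig import robot
import cv2
print(robot.observe())
for n in ("side","top","wrist"):
    i=robot.camera_info(n); print(n,i)
    cv2.imwrite(f"pics/a_{n}.png",robot.grab_frame(n)[:,:,::-1])
E
```

```text
pics
{'time_s': 0.0, 'qpos': array([-7.78817135e+01,  3.02579720e+00,  8.03142477e+01, -2.07608500e-03,
        9.67499225e+01, -4.02589638e+00]), 'qd': array([ 0.0583161 ,  0.06608641,  0.04013124, -0.02405616,  0.00972494,
        0.05228629]), 'joint_torque': array([ 4.38101267e-06, -3.81664288e+01, -3.60189164e+01, -2.51457368e-05,
        6.10760864e-03,  4.83703531e-06]), 'tool_pos': array([ 145.94367148, -503.98359975,  230.47459678]), 'ee_rot': array([-1.79910110e+02, -4.25938119e-03,  1.61439372e+01]), 'ft_force': array([ 0.56587727, -0.45811944,  0.24288518]), 'ft_torque': array([-0.00622697, -0.01389372,  0.03362163]), 'gripper_width': 1.0027094360697388}
side {'fx': 367.7858411624278, 'fy': 367.7858411624278, 'cx': 253.9704580010695, 'cy': 194.33631623659394, 'pose': array([[ 8.18468992e-01, -3.51232195e-01,  4.54691604e-01,
         2.40794560e+02],
       [-5.74279305e-01, -5.24428608e-01,  6.28631780e-01,
        -5.17693786e+02],
       [ 1.76575651e-02, -7.75635597e-01, -6.30933935e-01,
         5.99041494e+02],
       [ 0.00000000e+00,  0.00000000e+00,  0.00000000e+
[... 247 characters left out ...]
1557e-01, -1.42791916e-02,  3.24437338e-02,
        -4.90756705e+00],
       [-2.99066522e-02, -1.51676935e-01, -9.87977581e-01,
         1.03701050e+03],
       [ 0.00000000e+00,  0.00000000e+00,  0.00000000e+00,
         1.00000000e+00]])}
wrist {'fx': 270.55608479766147, 'fy': 270.55608479766147, 'cx': 253.81111030736565, 'cy': 192.672858271925, 'pose': array([[ 2.76988469e-01, -9.09739742e-01, -3.09274941e-01,
         2.25204884e+02],
       [-9.60872079e-01, -2.62748848e-01, -8.76806141e-02,
        -4.81141674e+02],
       [-1.49509514e-03,  3.21460175e-01, -9.46921919e-01,
         3.73285442e+02],
       [ 0.00000000e+00,  0.00000000e+00,  0.00000000e+00,
         1.00000000e+00]])}
```

View pics/a_side.png

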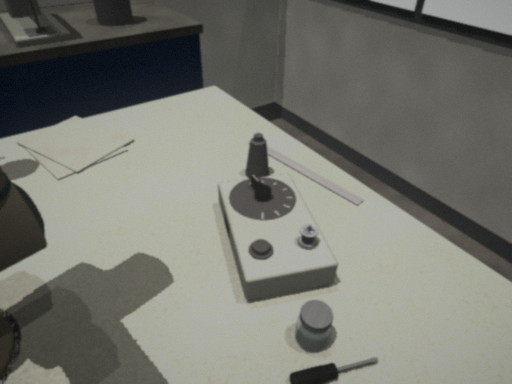

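View pics/a_top.png

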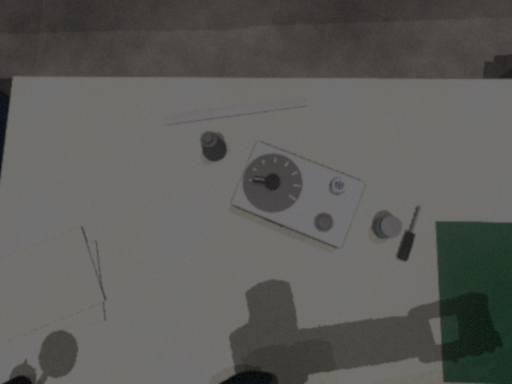

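The side view shows the winder with its dial at about (262,198), the button at (261,248) and the bobbin at (308,236). In the top view the dial is at (272,182), the button at (324,222), the spindle at (338,185), and the lever points left, towards the cone. Next I'll segment the box and the disc.

```bash
cat > h.py <<'E'
import numpy as np, cv2
from rig import robot
def ray(n,uv,z,info=None):
    i=info or robot.camera_info(n); P=np.array(i["pose"])
    d=P[:3,:3]@np.array([(uv[0]-i["cx"])/i["fx"],(uv[1]-i["cy"])/i["fy"],1.]); o=P[:3,3]
    return o+d*(z-o[2])/d[2]
def proj(n,p,info=None):
    i=info or robot.camera_info(n); P=np.array(i["pose"])
    c=P[:3,:3].T@(np.asarray(p,float)-P[:3,3]); return np.array([i["cx"]+i["fx"]*c[0]/c[2],i["cy"]+i["fy"]*c[1]/c[2]])
E
python3 - <<'E'
import cv2,numpy as np
im=cv2.imread("pics/a_top.png"); c=im[125:260,195:430]
c=cv2.resize(c,None,fx=3.4,fy=3.4,interpolation=cv2.INTER_CUBIC); cv2.imwrite("pics/b_top.png",cv2.convertScaleAbs(c,alpha=1.6))
im=cv2.imread("pics/a_side.png"); c=im[125:305,205:345]
c=cv2.resize(c,None,fx=3.3,fy=3.3,interpolation=cv2.INTER_CUBIC); cv2.imwrite("pics/b_side.png",c)
E
```

```text
(no output)
```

View pics/b_top.png

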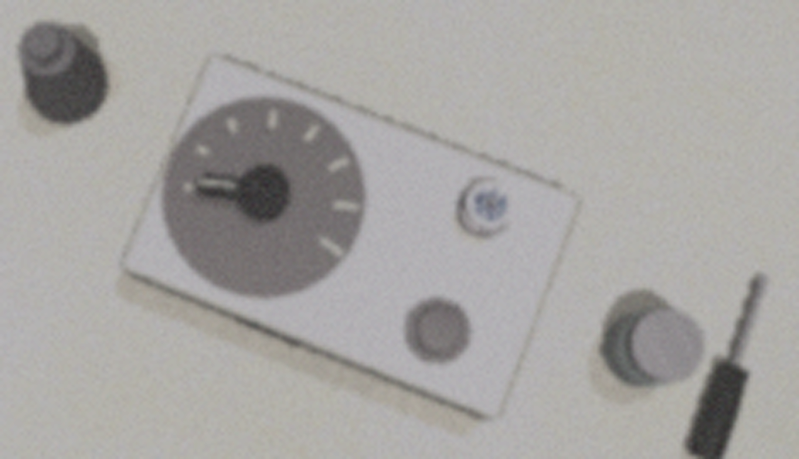

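View pics/b_side.png

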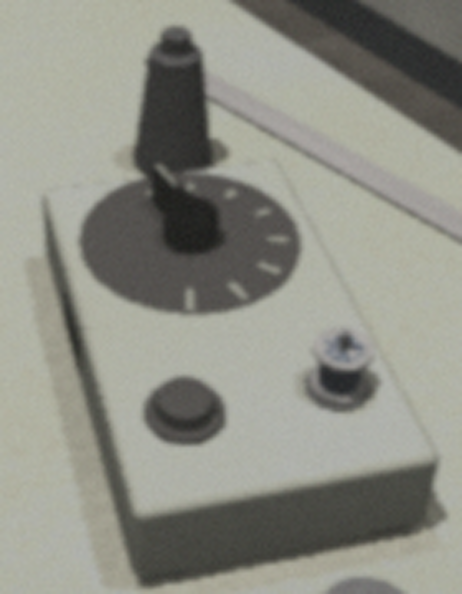

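The lever stands at the first, shortest mark, and all eight marks are visible running clockwise. Now I'll measure the winder's pose.

```bash
cat > meas.py <<'E'
from h import *
im=cv2.imread("pics/a_top.png"); g=cv2.GaussianBlur(im,(0,0),1)
for n,(cx,cy,r,z,th) in {"disc":(272,183,40,70,None),"button":(324,222,14,80,None)}.items():
    s=g[:,:,:].min(2).astype(np.uint8)
    x0,y0,x1,y1=cx-r,cy-r,cx+r,cy+r
    sub=s[y0:y1,x0:x1]
    t,m=cv2.threshold(sub,0,255,cv2.THRESH_BINARY_INV+cv2.THRESH_OTSU)
    cs,_=cv2.findContours(m,cv2.RETR_EXTERNAL,cv2.CHAIN_APPROX_NONE)
    c=max(cs,key=cv2.contourArea)+np.array([x0,y0]); e=cv2.fitEllipse(cv2.convexHull(c))
    print(n,t,e, ray("top",e[0],z))
# box corners (top face) read by eye from the crop
cor=[(213,56),(580,200),(493,418),(124,268)]
W=[ray("top",(u/3.4+195,v/3.4+125),70) for u,v in cor]
for w in W: print(w.round(1))
for a,b in ((0,1),(1,2),(2,3),(3,0)): 
    d=W[b]-W[a]; print(np.linalg.norm(d).round(1), np.degrees(np.arctan2(d[1],d[0])).round(2))
print(np.mean(W,0))
mk=[(187,188),(203,150),(233,125),(272,118),(311,133),(338,164),(345,206),(330,247)]
for u,v in mk: print(ray("top",(u/3.4+195,v/3.4+125),70).round(1))
E
python3 meas.py
```

```text
disc 86.0 ((271.884033203125, 182.41197204589844), (58.0577392578125, 59.234092712402344), 95.35894012451172) [636.13788206  -6.20134939  70.        ]
button 90.0 ((323.20751953125, 221.86708068847656), (18.736482620239258, 19.150053024291992), 101.33856964111328) [ 537.84673632 -133.61221264   80.        ]
[742.6  32.   70. ]
[ 635.8 -241.5   70. ]
[ 475.3 -175.6   70. ]
[580.   94.8  70. ]
293.6 -111.33
173.5 157.67
290.0 68.83
174.3 -21.12
[608.44199911 -72.60367152  70.        ]
[640.8  49.4  70. ]
[669.9  38.   70. ]
[689.3  15.9  70. ]
[695.1 -13.3  70. ]
[683.9 -42.7  70. ]
[660.5 -63.   70. ]
[628.9 -68.3  70. ]
[598.  -57.4  70. ]
```

Both measurements agree: the winder's yaw is about -21.5°, the dial axis is at (636,-6), and the button is at (538,-134). The dial is at mark 1. I'll close the fingers, travel to the counterclockwise side of the lever, and turn the tool so its flat side faces the lever.

Emit:
play_rows([
  {"delta_pos":[2.97,-1.97,0.2],"delta_rot":[0,0,0],"fingers":0},
  {"delta_pos":[2.97,-1.97,0.2],"delta_rot":[0,0,0],"fingers":0},
  {"delta_pos":[2.97,-1.97,0.2],"delta_rot":[0,0,0],"fingers":0},
  {"delta_pos":[2.97,-1.97,0.2],"delta_rot":[0,0,0],"fingers":0},
  {"delta_pos":[2.97,-1.97,0.2],"delta_rot":[0,0,0],"fingers":0},
  {"delta_pos":[2.97,-1.97,0.2],"delta_rot":[0,0,0],"fingers":0},
  {"delta_pos":[2.97,-1.97,0.2],"delta_rot":[0,0,0],"fingers":0},
  {"delta_pos":[2.97,-1.97,0.2],"delta_rot":[0,0,0],"fingers":0},
  {"delta_pos":[2.97,-1.97,0.2],"delta_rot":[0,0,0],"fingers":0},
  {"delta_pos":[2.97,-1.97,0.2],"delta_rot":[0,0,0],"fingers":0},
], force=40)

```text
time_s: 0.98
tool_pos: [377.3, -230.9, 211.2]
ee_rot: [180.0, -0.0, 16.1]
ft_force: [0.3, -0.6, -0.2]
gripper_width: 0.002
```

Emit:
play_rows([
  {"delta_pos":[2.97,-1.97,0.2],"delta_rot":[0,0,0],"fingers":0},
  {"delta_pos":[2.97,-1.97,0.2],"delta_rot":[0,0,0],"fingers":0},
  {"delta_pos":[2.97,-1.97,0.2],"delta_rot":[0,0,0],"fingers":0},
  {"delta_pos":[2.97,-1.97,0.2],"delta_rot":[0,0,0],"fingers":0},
  {"delta_pos":[2.97,-1.97,0.2],"delta_rot":[0,0,0],"fingers":0},
  {"delta_pos":[2.97,-1.97,0.2],"delta_rot":[0,0,0],"fingers":0},
  {"delta_pos":[2.97,-1.97,0.2],"delta_rot":[0,0,0],"fingers":0},
  {"delta_pos":[2.97,-1.97,0.2],"delta_rot":[0,0,0],"fingers":0},
  {"delta_pos":[2.97,-1.97,0.2],"delta_rot":[0,0,0],"fingers":0},
  {"delta_pos":[2.97,-1.97,0.2],"delta_rot":[0,0,0],"fingers":0},
])

```text
time_s: 1.82
tool_pos: [607.8, 41.0, 190.7]
ee_rot: [-180.0, 0.0, 16.2]
ft_force: [-0.0, 0.5, 0.8]
gripper_width: 0.002
```

Emit:
play_rows([
  {"delta_pos":[0,0,0],"delta_rot":[0,0,-0.1176],"fingers":0},
  {"delta_pos":[0,0,0],"delta_rot":[0,0,-0.1176],"fingers":0},
  {"delta_pos":[0,0,0],"delta_rot":[0,0,-0.1176],"fingers":0},
  {"delta_pos":[0,0,0],"delta_rot":[0,0,-0.1176],"fingers":0},
  {"delta_pos":[0,0,0],"delta_rot":[0,0,-0.1176],"fingers":0},
  {"delta_pos":[0,0,0],"delta_rot":[0,0,-0.1176],"fingers":0},
  {"delta_pos":[0,0,0],"delta_rot":[0,0,-0.1176],"fingers":0},
  {"delta_pos":[0,0,0],"delta_rot":[0,0,-0.1176],"fingers":0},
  {"delta_pos":[0,0,0],"delta_rot":[0,0,-0.1176],"fingers":0},
  {"delta_pos":[0,0,0],"delta_rot":[0,0,-0.1176],"fingers":0},
])

```text
time_s: 2.65
tool_pos: [606.9, 39.3, 190.8]
ee_rot: [-180.0, 0.0, 83.9]
ft_force: [0.6, -0.0, 0.2]
gripper_width: -0.002
```

```bash
python3 - <<'E'
from h import *
for n in ("wrist","top"):
    im=robot.grab_frame(n)[:,:,::-1].copy()
    for p in ([636,-6,70],[640.8,49.4,70],[636+42*.113,-6+42*.9936,101]):
        u=proj(n,p); cv2.circle(im,tuple(int(x) for x in u),2,(0,0,255),-1)
    if n=="top": im=cv2.resize(im[125:260,195:430],None,fx=3.4,fy=3.4)
    cv2.imwrite(f"pics/c_{n}.png",im)
E
```

```text
(no output)
```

View pics/c_wrist.png

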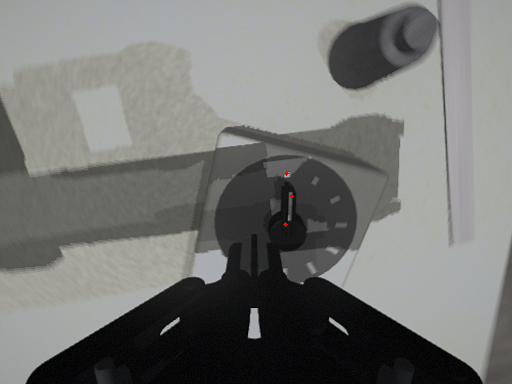

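View pics/c_top.png

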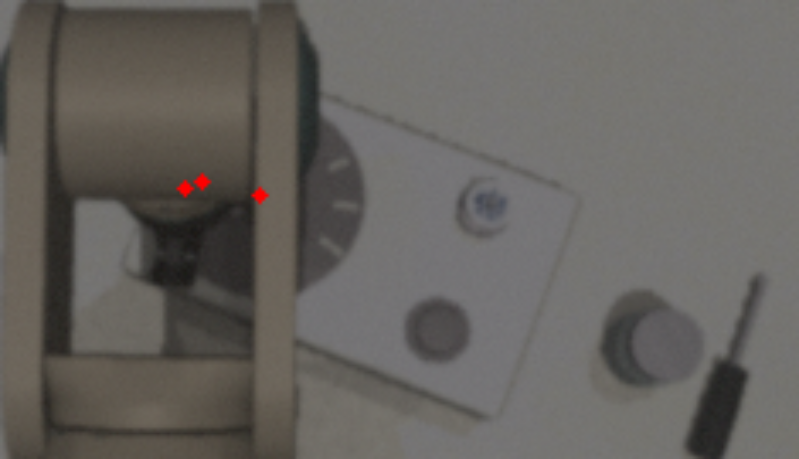

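The wrist picture shows the projected axis (286,225), mark 1 (286,174) and lever tip (291,196) landing on the real ones, with the shut fingers left of the lever (columns 230–282). Descending beside the lever.

Emit:
play_rows([
  {"delta_pos":[0,0,2.5],"delta_rot":[0,0,0],"fingers":0},
  {"delta_pos":[0,0,2.5],"delta_rot":[0,0,0],"fingers":0},
  {"delta_pos":[0,0,2.5],"delta_rot":[0,0,0],"fingers":0},
  {"delta_pos":[0,0,2.0],"delta_rot":[0,0,0],"fingers":0},
  {"delta_pos":[0,0,1.5],"delta_rot":[0,0,0],"fingers":0},
  {"delta_pos":[0,0,0],"delta_rot":[0,0,0],"fingers":0},
  {"delta_pos":[0,0,0],"delta_rot":[0,0,0],"fingers":0},
])

```text
time_s: 3.33
tool_pos: [606.5, 39.3, 80.7]
ee_rot: [-179.9, 0.0, 83.4]
ft_force: [-0.4, 0.6, 0.6]
gripper_width: 0.002
```

Emit:
play_rows([
  {"delta_pos":[0,0.2,0],"delta_rot":[0,0,0],"fingers":0},
  {"delta_pos":[0,0.2,0],"delta_rot":[0,0,0],"fingers":0},
  {"delta_pos":[0,0.2,0],"delta_rot":[0,0,0],"fingers":0},
  {"delta_pos":[0,0.2,0],"delta_rot":[0,0,0],"fingers":0},
  {"delta_pos":[0,0.2,0],"delta_rot":[0,0,0],"fingers":0},
  {"delta_pos":[0,0,0],"delta_rot":[0,0,0],"fingers":0},
])

```text
time_s: 3.83
tool_pos: [617.4, 38.1, 81.6]
ee_rot: [180.0, 0.0, 83.5]
ft_force: [0.3, 0.3, 0.6]
gripper_width: -0.0
```

```bash
python3 - <<'E'
from h import *
cv2.imwrite("pics/d_wrist.png",robot.grab_frame("wrist")[:,:,::-1])
E
```

```text
(no output)
```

View pics/d_wrist.png

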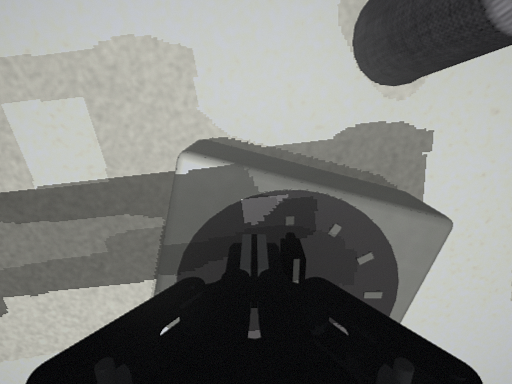

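The finger is about 3 mm from the cheek (lever at columns 283–305). Closing the gap, then pushing 20° along the arc for the first click.

Emit:
play_rows([
  {"delta_pos":[0,0.15,0],"delta_rot":[0,0,0],"fingers":0},
  {"delta_pos":[0,0.15,0],"delta_rot":[0,0,0],"fingers":0},
  {"delta_pos":[0.163,0.371,0],"delta_rot":[0,0,0.0873],"fingers":0},
  {"delta_pos":[0.163,0.371,0],"delta_rot":[0,0,0.0873],"fingers":0},
])

```text
time_s: 4.22
tool_pos: [627.3, 40.0, 81.1]
ee_rot: [-179.9, 0.0, 73.3]
ft_force: [-2.1, -0.2, 0.8]
gripper_width: -0.0
```

Emit:
play_rows([
  {"delta_pos":[0.163,0.371,0],"delta_rot":[0,0,0.0873],"fingers":0},
  {"delta_pos":[0.163,0.371,0],"delta_rot":[0,0,0.0873],"fingers":0},
  {"delta_pos":[0,0,0],"delta_rot":[0,0,0],"fingers":0},
  {"delta_pos":[0,0,0],"delta_rot":[0,0,0],"fingers":0},
])

```text
time_s: 4.55
tool_pos: [635.9, 40.6, 81.2]
ee_rot: [180.0, 0.0, 63.7]
ft_force: [0.2, -0.1, -0.3]
gripper_width: 0.005
```

```bash
python3 - <<'E'
from h import *
cv2.imwrite("pics/e_wrist.png",robot.grab_frame("wrist")[:,:,::-1])
E
```

```text
(no output)
```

View pics/e_wrist.png

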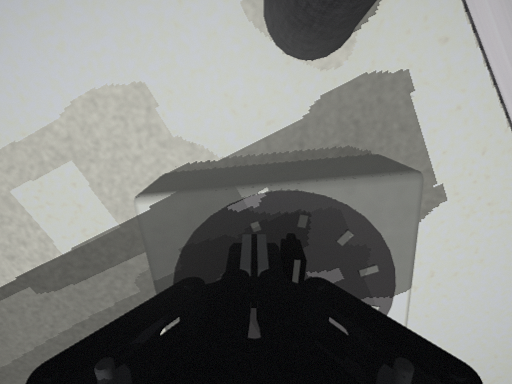

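```bash
cat >> h.py <<'E'
D=np.array([636,-6.])
def lev(n,im,out,info):
    # overlay predicted white line (z=101) outer stretch for each mark
    im=im.copy()
    for k in range(8):
        a=np.radians(83.5-30*k)
        for r in (30,48): 
            u=proj(n,[D[0]+r*np.cos(a),D[1]+r*np.sin(a),101],info); 
            if max(abs(u))<2000: cv2.circle(im,tuple(int(round(x)) for x in u),2,((0,0,255) if k%2 else (0,255,0)),-1)
    cv2.imwrite(out,im)
E
python3 - <<'E'
from h import *
lev("wrist",cv2.imread("pics/e_wrist.png"),"pics/e2.png",robot.camera_info("wrist"))
E
```

```text
(no output)
```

View pics/e2.png

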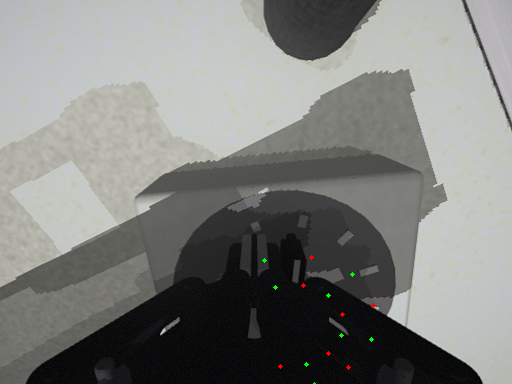

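The lever sits at about 20°, still against the finger and near the half-way point. Pushing another 5°.

Emit:
play_rows([
  {"delta_pos":[0.163,0.371,0],"delta_rot":[0,0,0.0873],"fingers":0},
  {"delta_pos":[0,0,0],"delta_rot":[0,0,0],"fingers":0},
  {"delta_pos":[0,0,0],"delta_rot":[0,0,0],"fingers":0},
])

```text
time_s: 4.85
tool_pos: [639.8, 40.4, 81.3]
ee_rot: [180.0, 0.0, 58.7]
ft_force: [-0.6, -0.2, -0.2]
gripper_width: -0.002
```

```bash
python3 - <<'E'
from h import *
i=robot.camera_info("wrist")
lev("wrist",robot.grab_frame("wrist")[:,:,::-1],"pics/f.png",i)
E
```

```text
(no output)
```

View pics/f.png

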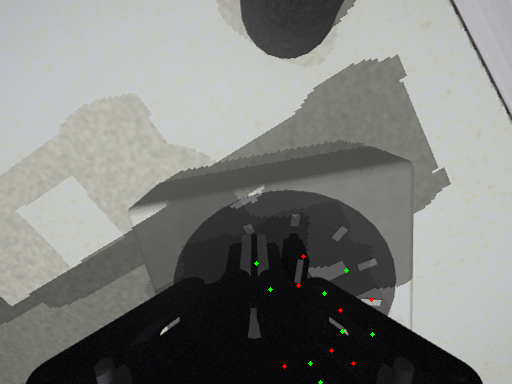

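The lever's white line (302,260)–(297,283) now lies on the mark 2 prediction. Next click is 30° of arc.

Emit:
play_rows([
  {"delta_pos":[0.163,0.371,0],"delta_rot":[0,0,0.0873],"fingers":0},
  {"delta_pos":[0.163,0.371,0],"delta_rot":[0,0,0.0873],"fingers":0},
  {"delta_pos":[0.163,0.371,0],"delta_rot":[0,0,0.0873],"fingers":0},
  {"delta_pos":[0.163,0.371,0],"delta_rot":[0,0,0.0873],"fingers":0},
  {"delta_pos":[0.163,0.371,0],"delta_rot":[0,0,0.0873],"fingers":0},
  {"delta_pos":[0.163,0.371,0],"delta_rot":[0,0,0.0873],"fingers":0},
  {"delta_pos":[0,0,0],"delta_rot":[0,0,0],"fingers":0},
  {"delta_pos":[0,0,0],"delta_rot":[0,0,0],"fingers":0},
])

```text
time_s: 5.57
tool_pos: [662.3, 32.0, 81.2]
ee_rot: [180.0, 0.0, 28.7]
ft_force: [0.7, -0.6, -0.6]
gripper_width: -0.0
```

```bash
python3 - <<'E'
from h import *
i=robot.camera_info("wrist")
lev("wrist",robot.grab_frame("wrist")[:,:,::-1],"pics/g.png",i)
o=robot.observe(); a=np.radians(o["ee_rot"][2]); d=o["tool_pos"][:2]-D
print("r",d@[np.cos(a),np.sin(a)],"s",d@[-np.sin(a),np.cos(a)])
E
```

```text
r 41.300448775856864 s 20.793013189755694
```

View pics/g.png

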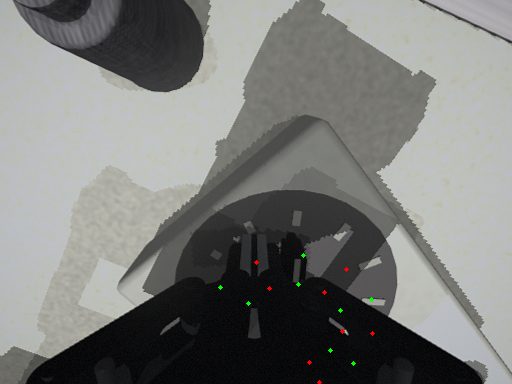

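```bash
python3 - <<'E'
from h import *
for n in "fg":
    im=cv2.imread(f"pics/{n}.png")[200:310,220:400]
    cv2.imwrite(f"pics/{n}z.png",cv2.convertScaleAbs(cv2.resize(im,None,fx=4,fy=4,interpolation=cv2.INTER_CUBIC),alpha=2))
a=cv2.imread("pics/fz.png");b=cv2.imread("pics/gz.png")
cv2.imwrite("pics/fg.png",cv2.resize(np.vstack([a,b]),None,fx=.68,fy=.68))
E
```

```text
(no output)
```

View pics/fg.png

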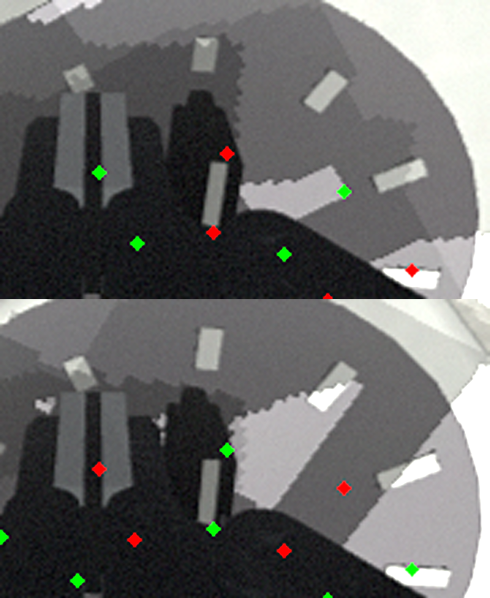

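Emit:
play_rows([
  {"delta_pos":[0,0,0],"delta_rot":[0,0,0],"fingers":0},
  {"delta_pos":[0,0,0],"delta_rot":[0,0,0],"fingers":0},
  {"delta_pos":[0,0,0],"delta_rot":[0,0,0],"fingers":0},
  {"delta_pos":[0,0,0],"delta_rot":[0,0,0],"fingers":0},
])

```text
time_s: 5.95
tool_pos: [662.4, 32.1, 81.3]
ee_rot: [180.0, -0.0, 28.6]
ft_force: [0.3, -0.6, 0.1]
gripper_width: 0.004
```

```bash
python3 - <<'E'
from h import *
i=robot.camera_info("wrist")
im=robot.grab_frame("wrist")[:,:,::-1]
lev("wrist",im,"pics/h_.png",i)
im=cv2.imread(f"pics/h_.png")[200:310,220:400]
cv2.imwrite(f"pics/hz.png",cv2.convertScaleAbs(cv2.resize(im,None,fx=4,fy=4,interpolation=cv2.INTER_CUBIC),alpha=2))
E
```

```text
(no output)
```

View pics/hz.png

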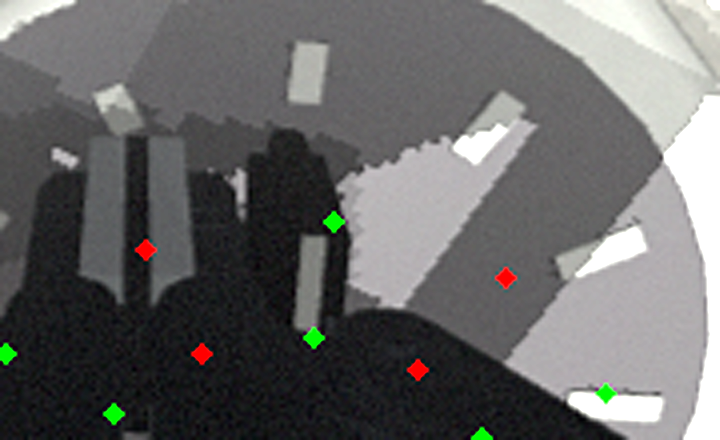

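A lit gap at (237,190) separates the finger and lever, and the lever lies in click 3. Clicks 4 and 5 next.

Emit:
play_rows([
  {"delta_pos":[0.163,0.371,0],"delta_rot":[0,0,0.0873],"fingers":0},
  {"delta_pos":[0.163,0.371,0],"delta_rot":[0,0,0.0873],"fingers":0},
  {"delta_pos":[0.163,0.371,0],"delta_rot":[0,0,0.0873],"fingers":0},
  {"delta_pos":[0.163,0.371,0],"delta_rot":[0,0,0.0873],"fingers":0},
  {"delta_pos":[0.163,0.371,0],"delta_rot":[0,0,0.0873],"fingers":0},
  {"delta_pos":[0.163,0.371,0],"delta_rot":[0,0,0.0873],"fingers":0},
  {"delta_pos":[0,0,0],"delta_rot":[0,0,0],"fingers":0},
  {"delta_pos":[0,0,0],"delta_rot":[0,0,0],"fingers":0},
  {"delta_pos":[0,0,0],"delta_rot":[0,0,0],"fingers":0},
  {"delta_pos":[0,0,0],"delta_rot":[0,0,0],"fingers":0},
])

```text
time_s: 6.83
tool_pos: [677.7, 13.7, 81.2]
ee_rot: [180.0, 0.0, -1.4]
ft_force: [-0.4, 0.2, -0.4]
gripper_width: -0.0
```

Emit:
play_rows([
  {"delta_pos":[0.163,0.371,0],"delta_rot":[0,0,0.0873],"fingers":0},
  {"delta_pos":[0.163,0.371,0],"delta_rot":[0,0,0.0873],"fingers":0},
  {"delta_pos":[0.163,0.371,0],"delta_rot":[0,0,0.0873],"fingers":0},
  {"delta_pos":[0.163,0.371,0],"delta_rot":[0,0,0.0873],"fingers":0},
  {"delta_pos":[0.163,0.371,0],"delta_rot":[0,0,0.0873],"fingers":0},
  {"delta_pos":[0.163,0.371,0],"delta_rot":[0,0,0.0873],"fingers":0},
  {"delta_pos":[0,0,0],"delta_rot":[0,0,0],"fingers":0},
  {"delta_pos":[0,0,0],"delta_rot":[0,0,0],"fingers":0},
  {"delta_pos":[0,0,0],"delta_rot":[0,0,0],"fingers":0},
  {"delta_pos":[0,0,0],"delta_rot":[0,0,0],"fingers":0},
])

```text
time_s: 7.67
tool_pos: [681.8, -9.8, 81.3]
ee_rot: [180.0, 0.0, -31.4]
ft_force: [-0.6, 0.6, -0.2]
gripper_width: 0.004
```

```bash
python3 - <<'E'
from h import *
i=robot.camera_info("wrist")
im=robot.grab_frame("wrist")[:,:,::-1]
lev("wrist",im,"pics/i_.png",i)
im=cv2.imread(f"pics/i_.png")[180:310,200:400]
cv2.imwrite(f"pics/iz.png",cv2.convertScaleAbs(cv2.resize(im,None,fx=4,fy=4,interpolation=cv2.INTER_CUBIC),alpha=2))
o=robot.observe(); a=np.radians(o["ee_rot"][2]); d=o["tool_pos"][:2]-D
print("r",d@[np.cos(a),np.sin(a)],"s",d@[-np.sin(a),np.cos(a)], o["qpos"].round(1))
E
```

```text
r 41.10445109424616 s 20.59148908161255 [ -3.9  33.2  60.7  -0.   86.1 117.5]
```

View pics/iz.png

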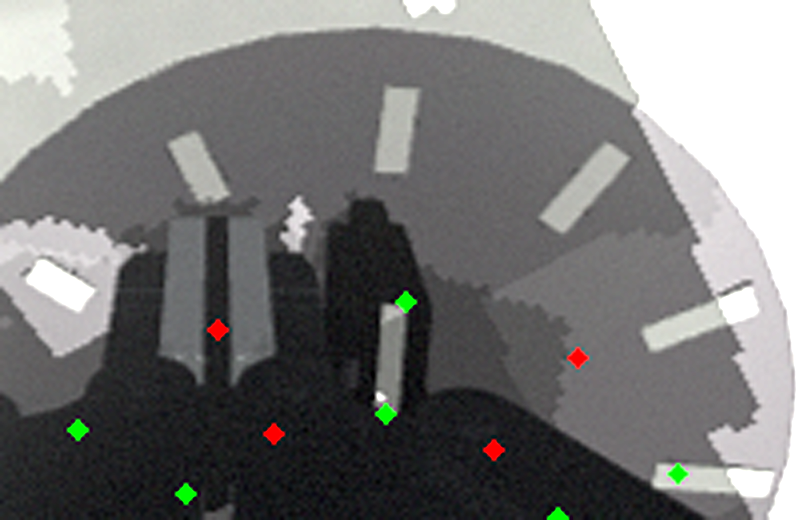

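The lever rests at mark 5, with three longer marks to its right. One last click.

Emit:
play_rows([
  {"delta_pos":[0.163,0.371,0],"delta_rot":[0,0,0.0873],"fingers":0},
  {"delta_pos":[0.163,0.371,0],"delta_rot":[0,0,0.0873],"fingers":0},
  {"delta_pos":[0.163,0.371,0],"delta_rot":[0,0,0.0873],"fingers":0},
  {"delta_pos":[0.163,0.371,0],"delta_rot":[0,0,0.0873],"fingers":0},
  {"delta_pos":[0.163,0.371,0],"delta_rot":[0,0,0.0873],"fingers":0},
  {"delta_pos":[0.163,0.371,0],"delta_rot":[0,0,0.0873],"fingers":0},
  {"delta_pos":[0,0,0],"delta_rot":[0,0,0],"fingers":0},
  {"delta_pos":[0,0,0],"delta_rot":[0,0,0],"fingers":0},
  {"delta_pos":[0,0,0],"delta_rot":[0,0,0],"fingers":0},
  {"delta_pos":[0,0,0],"delta_rot":[0,0,0],"fingers":0},
])

```text
time_s: 8.55
tool_pos: [673.6, -32.4, 81.3]
ee_rot: [180.0, -0.0, -61.4]
ft_force: [0.3, -0.3, -0.2]
gripper_width: -0.002
```

Emit:
play_rows([
  {"delta_pos":[0,-0.4,0],"delta_rot":[0,0,0],"fingers":0},
  {"delta_pos":[0,-0.6,0],"delta_rot":[0,0,0],"fingers":0},
  {"delta_pos":[0,-0.6,0],"delta_rot":[0,0,0],"fingers":0},
  {"delta_pos":[0,0,0],"delta_rot":[0,0,0],"fingers":0},
  {"delta_pos":[0,0,0],"delta_rot":[0,0,0],"fingers":0},
])

```text
time_s: 8.97
tool_pos: [687.9, -24.7, 81.0]
ee_rot: [180.0, -0.0, -61.5]
ft_force: [1.1, 0.4, 0.6]
gripper_width: -0.002
```

```bash
python3 - <<'E'
from h import *
i=robot.camera_info("wrist")
im=robot.grab_frame("wrist")[:,:,::-1]
lev("wrist",im,"pics/j_.png",i)
im=cv2.imread(f"pics/j_.png")[180:310,200:400]
cv2.imwrite(f"pics/jz.png",cv2.convertScaleAbs(cv2.resize(im,None,fx=4,fy=4,interpolation=cv2.INTER_CUBIC),alpha=2))
E
```

```text
(no output)
```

View pics/jz.png

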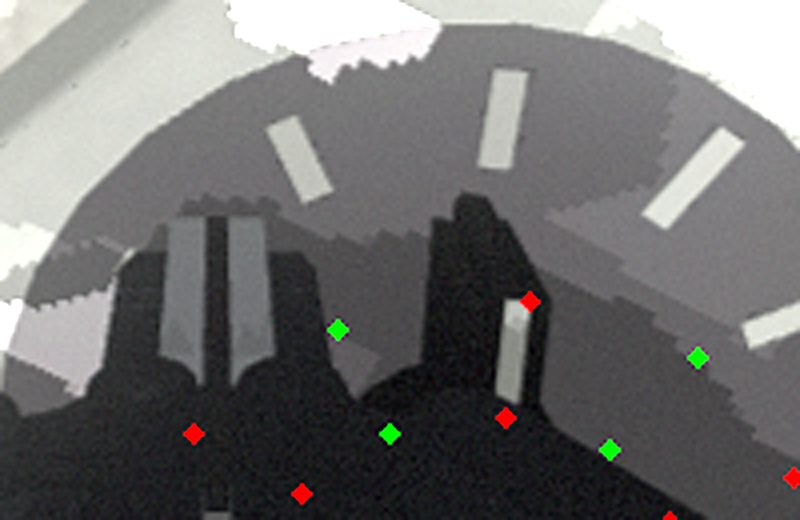

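The lever is on mark 6, with only marks 7 and 8 beyond it and the finger clear. Lift, then go over the button.

Emit:
play_rows([
  {"delta_pos":[0,0,-2.0],"delta_rot":[0,0,0],"fingers":0},
  {"delta_pos":[0,0,-2.5],"delta_rot":[0,0,0],"fingers":0},
  {"delta_pos":[0,0,-2.5],"delta_rot":[0,0,0],"fingers":0},
  {"delta_pos":[0.4,3.07,0],"delta_rot":[0,0,0],"fingers":0},
  {"delta_pos":[0.4,3.07,0],"delta_rot":[0,0,0],"fingers":0},
  {"delta_pos":[0.4,3.07,0],"delta_rot":[0,0,0],"fingers":0},
  {"delta_pos":[0.4,3.07,0],"delta_rot":[0,0,0],"fingers":0},
  {"delta_pos":[0.4,3.07,0],"delta_rot":[0,0,0],"fingers":0},
  {"delta_pos":[0.4,3.07,0],"delta_rot":[0,0,0],"fingers":0},
  {"delta_pos":[0,0,0],"delta_rot":[0,0,0],"fingers":0},
])

```text
time_s: 9.85
tool_pos: [533.7, -136.7, 151.3]
ee_rot: [179.9, -0.0, -61.7]
ft_force: [0.9, -0.2, -1.1]
gripper_width: -0.002
```

```bash
python3 - <<'E'
from h import *
print(robot.observe()["tool_pos"])
i=robot.camera_info("top")
for n in ("top","side"):
    im=robot.grab_frame(n)[:,:,::-1].copy()
    i=robot.camera_info(n)
    lev(n,im,f"pics/k_{n}.png",i)
im=cv2.imread("pics/k_top.png")[125:260,195:430]; cv2.imwrite("pics/k_top.png",cv2.resize(im,None,fx=3.4,fy=3.4,interpolation=cv2.INTER_CUBIC))
im=cv2.imread("pics/k_side.png")[125:305,205:345]; cv2.imwrite("pics/k_side.png",cv2.resize(im,None,fx=3.3,fy=3.3,interpolation=cv2.INTER_CUBIC))
E
```

```text
[ 533.71748647 -136.6568768   151.27742631]
```

View pics/k_side.png

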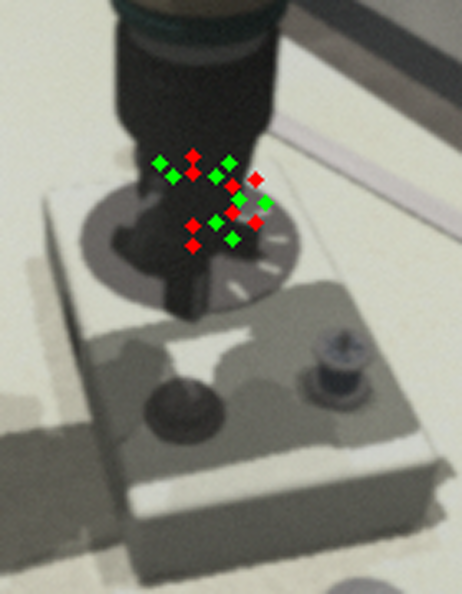

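View pics/k_top.png

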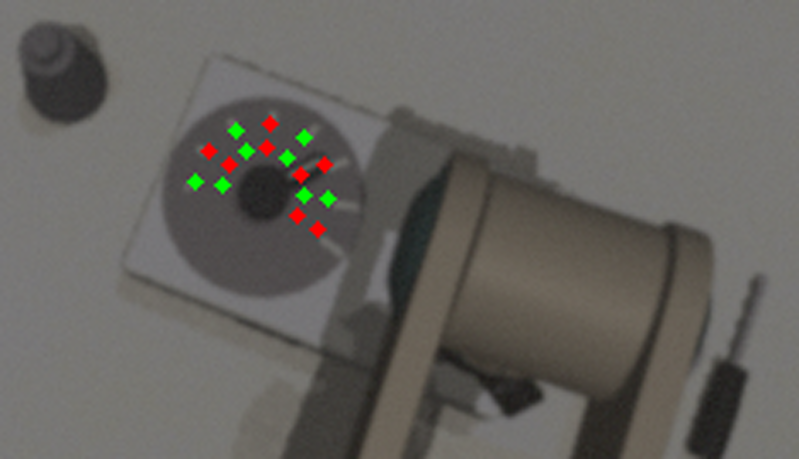

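The top view confirms the lever on the mark 6 prediction. Centring over the button and descending to just above it.

Emit:
play_rows([
  {"delta_pos":[-0.08,-0.48,0],"delta_rot":[0,0,0],"fingers":0},
  {"delta_pos":[0,0,2.0],"delta_rot":[0,0,0],"fingers":0},
  {"delta_pos":[0,0,2.0],"delta_rot":[0,0,0],"fingers":0},
  {"delta_pos":[0,0,1.5],"delta_rot":[0,0,0],"fingers":0},
  {"delta_pos":[0,0,0.6],"delta_rot":[0,0,0],"fingers":0},
  {"delta_pos":[0,0,0],"delta_rot":[0,0,0],"fingers":0},
  {"delta_pos":[0,0,0],"delta_rot":[0,0,0],"fingers":0},
])

```text
time_s: 10.53
tool_pos: [541.7, -130.5, 90.7]
ee_rot: [-180.0, -0.0, -61.5]
ft_force: [0.7, 0.5, 0.9]
gripper_width: -0.0
```

```bash
python3 - <<'E'
from h import *
im=robot.grab_frame("side")[:,:,::-1].copy()
im=im[125:305,205:345]; cv2.imwrite("pics/l_side.png",cv2.resize(im,None,fx=3.3,fy=3.3,interpolation=cv2.INTER_CUBIC))
E
```

```text
(no output)
```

View pics/l_side.png

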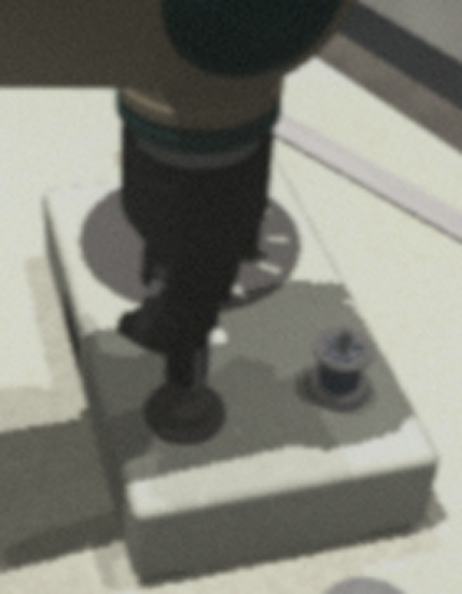

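The position settled 5 mm off, because the earlier reading was taken mid-settle. Correcting that, then pressing slowly.

Emit:
play_rows([
  {"delta_pos":[0.08,0.52,0],"delta_rot":[0,0,0],"fingers":0},
  {"delta_pos":[0,0,0],"delta_rot":[0,0,0],"fingers":0},
  {"delta_pos":[0,0,0.2],"delta_rot":[0,0,0],"fingers":0},
  {"delta_pos":[0,0,0.2],"delta_rot":[0,0,0],"fingers":0},
  {"delta_pos":[0,0,0.2],"delta_rot":[0,0,0],"fingers":0},
  {"delta_pos":[0,0,0.2],"delta_rot":[0,0,0],"fingers":0},
  {"delta_pos":[0,0,0],"delta_rot":[0,0,0],"fingers":0},
  {"delta_pos":[0,0,0],"delta_rot":[0,0,0],"fingers":0},
])

```text
time_s: 11.25
tool_pos: [536.9, -134.2, 82.5]
ee_rot: [-180.0, -0.0, -61.5]
ft_force: [-0.9, -0.3, 2.5]
gripper_width: 0.0
```

Emit:
play_rows([
  {"delta_pos":[0,0,0.1],"delta_rot":[0,0,0],"fingers":0},
  {"delta_pos":[0,0,0.1],"delta_rot":[0,0,0],"fingers":0},
  {"delta_pos":[0,0,0.1],"delta_rot":[0,0,0],"fingers":0},
  {"delta_pos":[0,0,0],"delta_rot":[0,0,0],"fingers":0},
  {"delta_pos":[0,0,0],"delta_rot":[0,0,0],"fingers":0},
])

```text
time_s: 11.67
tool_pos: [536.9, -134.2, 79.5]
ee_rot: [-180.0, -0.0, -61.5]
ft_force: [-0.7, -1.5, 3.8]
gripper_width: 0.003
```

Spring behaviour matches what was described. I'll keep going in 0.5 mm steps until the bottom stop shows in the force.

Emit:
play_rows([
  {"delta_pos":[0,0,0.05],"delta_rot":[0,0,0],"fingers":0},
  {"delta_pos":[0,0,0.05],"delta_rot":[0,0,0],"fingers":0},
  {"delta_pos":[0,0,0],"delta_rot":[0,0,0],"fingers":0},
  {"delta_pos":[0,0,0],"delta_rot":[0,0,0],"fingers":0},
])

```text
time_s: 12.0
tool_pos: [536.9, -134.2, 79.0]
ee_rot: [-180.0, -0.0, -61.5]
ft_force: [-2.7, 0.0, 7.5]
gripper_width: 0.0
```

Emit:
play_rows([
  {"delta_pos":[0,0,0.05],"delta_rot":[0,0,0],"fingers":0},
  {"delta_pos":[0,0,0],"delta_rot":[0,0,0],"fingers":0},
  {"delta_pos":[0,0,0],"delta_rot":[0,0,0],"fingers":0},
])

```text
time_s: 12.25
tool_pos: [536.9, -134.3, 79.0]
ee_rot: [-180.0, -0.0, -61.5]
ft_force: [-5.0, 1.0, 10.3]
gripper_width: -0.004
```

Emit:
play_rows([
  {"delta_pos":[0,0,-0.4],"delta_rot":[0,0,0],"fingers":0},
  {"delta_pos":[0,0,-0.5],"delta_rot":[0,0,0],"fingers":0},
  {"delta_pos":[0,0,-2.0],"delta_rot":[0,0,0],"fingers":0},
  {"delta_pos":[0,0,-3.0],"delta_rot":[0,0,0],"fingers":0},
  {"delta_pos":[0,0,-3.0],"delta_rot":[0,0,0],"fingers":0},
  {"delta_pos":[0,2.5,-1.0],"delta_rot":[0,0,0],"fingers":0},
  {"delta_pos":[0,2.5,0],"delta_rot":[0,0,0],"fingers":0},
  {"delta_pos":[0,2.5,0],"delta_rot":[0,0,0],"fingers":0},
  {"delta_pos":[0,2.5,0],"delta_rot":[0,0,0],"fingers":0},
  {"delta_pos":[0,0,0],"delta_rot":[0,0,0],"fingers":0},
])

```text
time_s: 13.08
tool_pos: [446.1, -183.0, 176.4]
ee_rot: [179.9, 0.1, -61.7]
ft_force: [0.8, 0.8, -0.1]
gripper_width: 0.001
```

```bash
python3 - <<'E'
from h import *
for n,c,f in (("top",(125,260,195,430),3.4),("side",(125,305,205,345),3.3)):
    im=robot.grab_frame(n)[:,:,::-1].copy(); i=robot.camera_info(n)
    im=im[c[0]:c[1],c[2]:c[3]]; cv2.imwrite(f"pics/m_{n}.png",cv2.convertScaleAbs(cv2.resize(im,None,fx=f,fy=f,interpolation=cv2.INTER_CUBIC),alpha=1.3))
E
```

```text
(no output)
```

View pics/m_side.png

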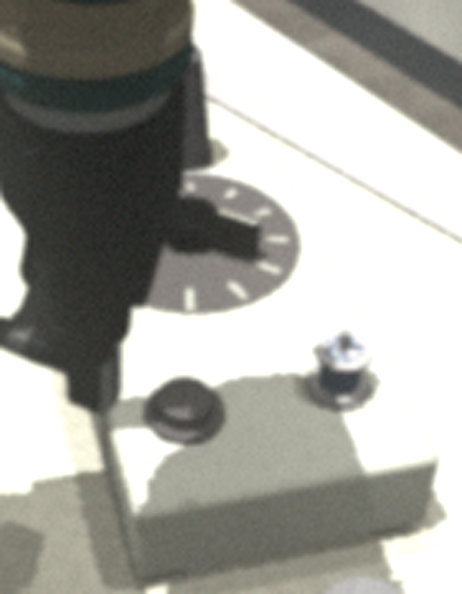

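View pics/m_top.png

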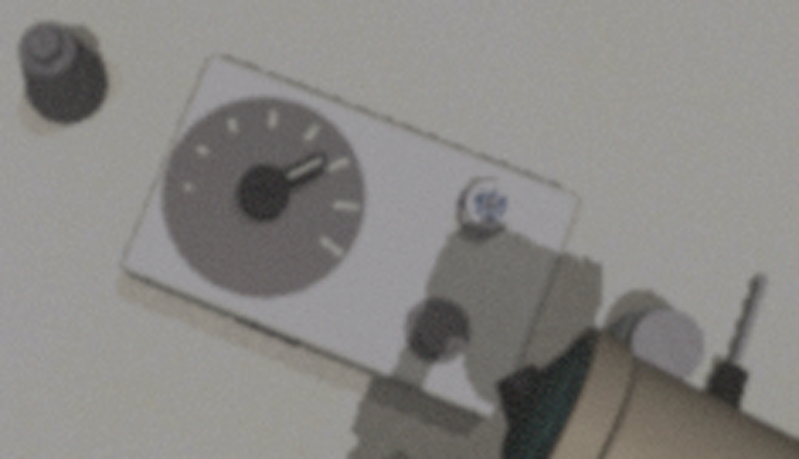

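In the top view the lever points at the sixth mark (338,164), with two marks beyond it. The button is up, and the bobbin, cone, jar and screwdriver are where they were. I'll let the arm settle, then hand in.

Emit:
play_rows([
  {"delta_pos":[0,0,0],"delta_rot":[0,0,0],"fingers":0},
  {"delta_pos":[0,0,0],"delta_rot":[0,0,0],"fingers":0},
  {"delta_pos":[0,0,0],"delta_rot":[0,0,0],"fingers":0},
])

```text
time_s: 13.43
tool_pos: [449.3, -181.3, 176.5]
ee_rot: [180.0, 0.0, -61.5]
ft_force: [-0.5, -0.2, -0.6]
gripper_width: -0.002
```

```bash
python3 -c "
from rig import robot
print(robot.observe()['ft_force']); print(robot.finish_job())"
```

```text
[-0.47363049 -0.17721816 -0.60741643]
the job is handed in; nothing more can be done
None
```

The dial is set to mark 6 and the start button was pressed fully and let up. I handed the job in at about 13.4 s of the 54 s allowed.

- **Dial:** It started at mark 1. I pushed the lever round from its counterclockwise side with the shut fingertips, one click at a time, and then backed the finger away. I checked clicks 2, 3, 5 and 6 with the camera but did not look at click 4 on its own. The last top view shows the lever on the sixth mark, with marks 7 and 8 beyond it.
- **Button:** I pressed straight down until the fingertip stopped at a height of 79.0 mm. There the force rose to about 10 N without further travel, so the button was on its bottom stop. The last side view shows it up again.
- **Everything else:** The bobbin, thread cone, jar and screwdriver look unmoved in the last pictures, although the arm hides part of the screwdriver. At hand-in the arm was clear of everything, with only noise on the force sensor.

Two readings disagreed along the way:
- **First click:** One picture, taken after I expected the jump, showed the lever still at about 20°, so I pushed another 5°.
- **Before the button:** A position read while the arm was still moving put the finger about 5 mm off the button's centre. I corrected that before pressing.

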